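# Open the safety-capped waste bottle and fit its funnel

### The job

Get the solvent-waste bottle ready for filling: its cap is child-resistant, so press it down and keep it pressed while turning it anticlockwise until it comes free, lift it off and lay it, open side down, in the shallow steel drip tray. Then take the funnel out of its rest and set it in the bottle's neck, stem down and fully home, upright on the rim. Leave the other things on the bench where they are.

Things in the scene. Friction and masses are not known exactly. Their poses are not given: they have to be found in the camera images.
- bottle: white square plastic bottle (72 x 72 mm, shoulder at 88 to 105 mm) in a dark 86 mm square weighted holder 37 mm high; one fixed piece that cannot move or turn. Origin under its centre on the worktop, z up along the neck's axis. Neck: 32 mm outside, 24 mm bore, rim 130 mm above the worktop; two bayonet lugs on it hold the shut cap down
- neck_rim (a point): centre of the bottle's mouth, on the neck's axis in the plane of the rim, 130 mm above the worktop (hidden under the cap at the start)
- cap: inner part of the white cap. Origin on the axis at the open lower edge, z up; shut, it is 14 mm below the neck rim, its x axis along the bottle's x. Turned 40 deg anticlockwise from shut, its two lugs are free of the neck's (a stop ends the turn at 115 deg); between 45 and 115 deg it lifts straight off, at least 14 mm. Whole cap: 50 mm diameter, 32 mm high, 0.06 kg
- cap_top (a point): centre of the top of the cap's outer shell, a ribbed cylinder of 50 mm diameter that covers the cap from its open edge to the top 32 mm above; this is what is gripped. Shut and unpressed, top 148 mm and lower edge 116.5 mm above the worktop, 9 mm over the bottle's shoulder collar (41 mm diameter)
- cap_press (a joint): how far the outer shell is pressed down over the inner cap (m): 0 at rest, 0.0075 at its stop, against a spring of 2 N per mm (1 N at rest, 12 N at 5.5 mm, 16 N at the stop; 13 to 20 N is right). It springs back when let go
- cap_turn (a joint): turn of the outer shell relative to the inner cap (rad), + anticlockwise from above, endless. Unpressed it only clicks round. Pressed 5.5 mm or more, its 3 teeth sink between the inner cap's 12 (they may first meet crest to crest at 2.5 mm: turn on, still pressing) and, after up to 30 deg of lost turn, carry it round with 0.1 to 0.2 N m. A pressed turn of 75 to 100 deg anticlockwise opens it
- funnel_rest: steel stand for the funnel, fixed: dark disc foot 84 mm in diameter, a thin post 36 mm to +x of the ring's axis, 70 mm high, and a ring of 24 mm bore, top 65 mm above the worktop. Origin on the worktop under the ring's centre, z up
- rest_ring (a point): centre of the ring's top face, 65 mm above the worktop, where the funnel's shoulder rests at the start
- funnel: small white funnel, 62 mm long, 0.04 kg, hanging stem down in its rest. Origin on its axis in the flat underside of its 31 mm shoulder, z up to the mouth. Below: stem 20 mm in diameter, 22 mm long, the last 10 mm tapered to 15 mm. Above: cone, then an upright rim band 56 to 57 mm in diameter, 26 to 40 mm above the origin, to grip across. Home, its origin is at neck_rim
- funnel_band (a point): centre of the funnel at the middle of its rim band, 33 mm above the funnel's origin
- drip_tray: shallow steel tray, 130 (its x) x 110 (its y) x 14 mm, walls and floor 3 mm thick, empty; origin under its centre on the worktop; fixed
- lab_timer: bystander: small flat white digital timer, 76 x 76 x 18 mm, origin under its centre
- universal_4: bystander: small upright tube-bottle with a blue cap, 29 mm in diameter and 75 mm high, origin under its centre
- marker_black: bystander: black marker pen lying flat, 125 mm long, 16 mm high, origin under its centre
- culture_flask_1: bystander: clear flat culture flask lying down, 108 x 90 x 23 mm, origin under its centre

How it is judged (in metres and radians):
On the way, in this order (a step that is already met when the one before it is completed fails the run):
1. the cap's inner part has been turned free of the lugs (more than 38 deg) while still on the neck (angle between the x axis of cap and the x axis of bottle, either way round above 0.66 rad and distance between cap and neck_rim below 0.018 m), for 0.1 s.
2. the cap has been lifted clear of the neck (its lower edge more than 15 mm above the rim) (z of cap in the frame of neck_rim above 0.015 m), for 0.1 s.
3. the cap lies in the drip tray, open side down, let go of and at rest (x of cap in the frame of drip_tray between -0.055 and 0.055 m and y of cap in the frame of drip_tray between -0.045 and 0.045 m and z of cap in the frame of drip_tray below 0.006 m and angle between cap's own z axis and vertical below 0.1 rad and linear speed of cap below 0.02 m/s and contact force between cap and the fingers below 0.1 N), for 0.2 s.
At the end, for the whole second after the job is handed in: the cap lies open side down on the floor of the drip tray (wholly inside its walls, tilt under 6 deg) and the funnel stands in the bottle's neck, stem down, its shoulder within 3 mm of the rim in height and 4 mm of the neck's axis, tilt under 4 deg; both are at rest (x of cap in the frame of drip_tray between -0.055 and 0.055 m and y of cap in the frame of drip_tray between -0.045 and 0.045 m and z of cap in the frame of drip_tray below 0.006 m and angle between cap's own z axis and vertical below 0.1 rad and linear speed of each of cap, funnel below 0.02 m/s and horizontal distance between funnel and neck_rim below 0.004 m and z of funnel in the frame of neck_rim between -0.003 and 0.003 m and angle between funnel's own z axis and vertical below 0.07 rad); the robot touches nothing.
It fails at once if a bystander (timer, tube-bottle, flask or marker) is moved by more than 30 mm (distance of any of lab_timer, universal_4, culture_flask_1, marker_black from where it was at the start of the episode above 0.03 m).
It also fails if it takes over 61 s, if anything falls off the work surface, if the arm or the gripper's body presses on something with over 40 N, if the wrist force passes 120 N, or if a joint passes its speed limit or range.

### The arm

A 7-joint arm with a two-finger parallel gripper is mounted at the origin on a cart in front of the work surface, level with it; the furniture and walls round the work are solid. World frame = base frame: x ahead of the robot, y to its left, z up, the work surface at z = 0. Lengths are in m, angles in degrees, forces in N, time in s.
With the tool pointing down it reaches from about 0.425 to 0.875 m from the base axis. Payload 4.7 kg.
Tool frame: the origin (TCP) lies between the finger pads; the fingertips stand env.tip_reach ahead of it and the grasp point (between the pads) lies 2 mm behind it (env.tip_reach is the distance from the TCP to the fingertips, in m); z points along the fingers, y is the line along which they close (so a half turn about z gives the same grasp; the last joint's range is limited). The gripper opens to 87 mm and grips with 3 to 60 N. Pads are 19 mm wide; open, the fingers measure 117 mm over their backs; the gripper's body (75 mm by 190 mm) begins 51 mm behind the grasp point.
Start: joints at [73.574, 18.392, -4.016, 83.108, 1.295, 78.541, -3.26], TCP at [0.193, -0.621, 0.24] pointing down, gripper open.
Joint ranges: [-163.93, 163.93], [-17.29, 119.83], [-79.2, 71.16], [3.27, 140.29], [-89.18, 269.18], [5.43, 117.66], [-154.24, 154.24]. Speed limits (degrees/s): [147.25, 147.25, 180, 180, 180, 180, 180].

### API

Orientations are given as [roll, pitch, yaw] about the fixed x, y, z axes, in that order (R = Rz(yaw) Ry(pitch) Rx(roll)).
In Python, from cell import env gives the robot as it stands.
- The arm moves only by the shell command python3 steer.py [FORCE], which reads ROWS from standard input. ROWS is a JSON list of rows, 1 to 8 of them, each of 5 numbers: dx, dy, dz in normalised numbers (1 is 0.75 m), then a turn about the tool's z in parts of the range, where 1.0 means 360 degrees, then the finger opening in m; each row is the pose to reach, as a shift and turn from the pose commanded when the command began, along the tool's axes at that moment; what a row does not reach only later rows make up. A row lasts 1/12 s, in which the tool goes at most 0.0417 m and 7.16 degrees, less where a joint would pass 70% of its speed; a pose out of reach is approached as far as the arm can. The fingers move at their own pace and stop on an object; FORCE is the grip in N (left out, the last holds). Time passes only in rows, so rows that do not move let the fingers close. It prints the time, the measured TCP pose, the force, the opening and the grip force at its end. Shift and turn numbers lie between -1 and 1, and a call with a number outside is refused. Input that does not fit is refused with a message, and nothing moves.
- env.get_obs(): the state, without advancing time (a new reading comes with each control period).
- env.read_camera(name): name is "scene" or "top" or "wrist"; returns a dict with "color" (480x640x3 uint8, blue, green, red), "fx", "fy", "cx", "cy" (pixels), "dist" ([k1, k2, p1, p2, k3] as OpenCV has them; the pictures are not rectified), "world_from_camera" (4x4, takes a point from camera to world coordinates). Camera axes: x right, y down, z forward; pixel columns grow to the right and rows downward; lengths in m; the calibration is good to about 2 mm. A picture is of the moment at which its call begins. There is no depth.
- env.sign_off(): hands the job in; it is judged then, once.
The state is a dict: "time_s": time; "qpos": joint angles; "joint_velocities": joint speeds; "effort": joint torques, N m; "tool_pos": TCP position; "tool_rot": TCP orientation; "force": force on the tool from outside, world axes, zero at the start; "wrist_torque": the same for the moment, N m; "grip_width": finger opening in m; "grasp_force": force on a finger pad.
Only numpy, scipy, OpenCV 4.12 (cv2) and the standard library are available. Lean on these libraries where they do the work, as an engineer would, in place of code of your own. Each camera call takes 0.05 s, during which the arm holds its last target. There are 200 camera calls.

## Working session

There is one attempt and no reset: what is moved stays moved. The work goes in short steps, Python scripts to look and compute and a shell command to move; the robot and the scene stay as the last step left them, time stands still between calls to the robot, and variables do not carry over. Pictures are saved under pics/ and viewed, at most 10 in all, crops included, and the job is handed in when it is done.

```bash
ls; mkdir -p pics
python3 - <<'E'
from cell import env
import cv2,json
print(env.get_obs(), env.tip_reach)
for n in("top","scene"):
    c=env.read_camera(n); cv2.imwrite(f"pics/{n}0.png",c["color"]); print(n,c["fx"],c["cx"],c["cy"],c["dist"],c["world_from_camera"])
E
```

```text
cell.py
pics
steer.py
{'time_s': 0.0, 'qpos': array([73.57491361, 18.43866768, -4.0143187 , 83.17573549,  1.29556125,
       78.53957009, -3.26084282]), 'joint_velocities': array([ 0.06248964, -0.10138708, -0.07530671,  0.01344044, -0.02615237,
       -0.0540932 , -0.09763732]), 'effort': array([ 4.96910325e-04, -4.91293788e+01, -4.03623031e-01, -3.12533033e+01,
       -6.39680726e-02,  4.38070914e-02,  1.81966166e-04]), 'tool_pos': array([ 0.19235036, -0.62034243,  0.23845845]), 'tool_rot': array([-1.79891296e+02,  6.67734305e-03,  1.72329791e+01]), 'force': array([-0.08304351, -1.0642239 ,  0.02065778]), 'wrist_torque': array([0.02994945, 0.03206481, 0.03267378]), 'grasp_force': 0.0, 'grip_width': 0.08679928397483862} 0.017
top 454.7291270452316 323.60931697515474 242.5889338549441 [-0.03517256  0.          0.          0.          0.        ] [[ 8.68044442e-04 -9.83285230e-01  1.82069774e-01  3.60605116e-01]
 [-9.99864030e-01  2.14476009e-03  1.63499810e-02  8.21642519e-02]
 [-1.64671908e-02 -1.82059210e-01 -9.83149671e-01  9.36007135e-01]
 [ 0.00000000e+00  0.00000000e+00  0.00000000e+00  1.00000000e+00]]
scene 502.30430304618045 317.7473795340874 239.75343975639367 [0.04271622 0.         0.         0.         0.        ] [[-0.88441385 -0.30672317  0.35175708  0.1831706 ]
 [-0.46659267  0.56468585 -0.68075044  0.66902846]
 [ 0.01016969 -0.7661924  -0.64253077  0.67133185]
 [ 0.          0.          0.          1.        ]]
```

View pics/top0.png

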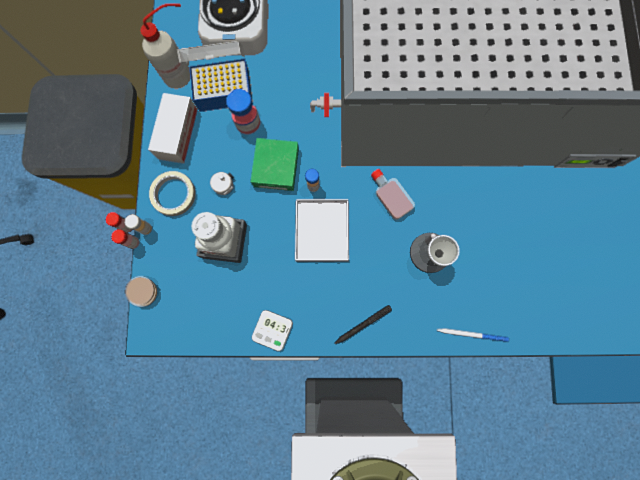

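View pics/scene0.png

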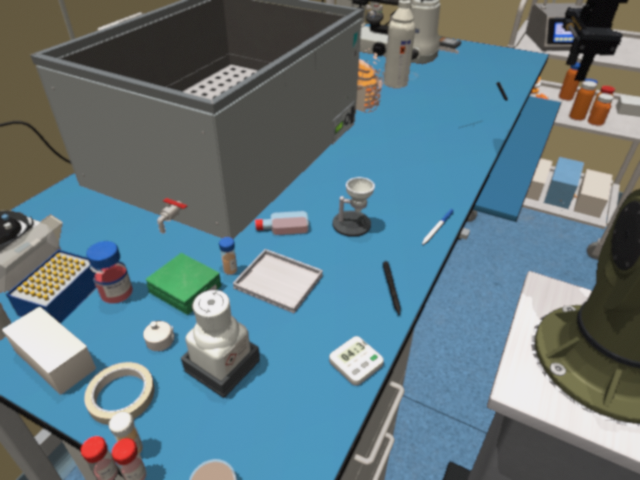

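The top view shows the cap at about (208,225), the bottle holder at (222,240), the tray at (322,230) and the funnel mouth at (443,250). The scene view shows the cap top at (212,303) and the funnel mouth at (360,187). I'll enlarge these areas to fit them accurately.

```bash
cat > h.py <<'E'
import numpy as np,cv2
from cell import env
def ray(c,p):
    K=np.array([[c["fx"],0,c["cx"]],[0,c["fy"],c["cy"]],[0,0,1]])
    u=cv2.undistortPoints(np.array(p,float).reshape(-1,1,2),K,np.array(c["dist"]))[:,0]
    T=c["world_from_camera"]
    d=np.c_[u,np.ones(len(u))]@T[:3,:3].T
    return T[:3,3],d
def plane(c,p,z):
    o,d=ray(c,p); return o+d*((z-o[2])/d[:,2])[:,None]
def proj(c,P):
    K=np.array([[c["fx"],0,c["cx"]],[0,c["fy"],c["cy"]],[0,0,1]])
    M=np.linalg.inv(c["world_from_camera"])
    return cv2.projectPoints(np.array(P,float).reshape(-1,1,3),cv2.Rodrigues(M[:3,:3])[0],M[:3,3],K,np.array(c["dist"]))[0][:,0]
E
python3 - <<'E'
from h import *
t=cv2.imread("pics/top0.png");s=cv2.imread("pics/scene0.png")
def cr(i,x,y,w,h): return cv2.resize(i[y:y+h,x:x+w],(400,300),interpolation=cv2.INTER_CUBIC)
a=np.vstack([np.hstack([cr(t,180,200,80,60),cr(t,400,220,80,60)]),np.hstack([cr(s,170,285,100,75),cr(s,320,170,80,60)])])
cv2.imwrite("pics/crop.png",a)
c=env.read_camera("top")
g=cv2.cvtColor(t,cv2.COLOR_BGR2HSV)
for n,p,z in (("cap",(208,225),.148),("fun",(443,250),.105),("tray",[(296,200),(349,200),(349,261),(296,261)],.014),("timer",(273,330),.018),("ub",(312,176),.075),("flask",(397,198),.02),("marker",(363,325),.016)):
    print(n,plane(c,[p] if n!="tray" else p,z).round(3).tolist())
E
```

```text
cap [[0.539, 0.302, 0.148]]
fun [[0.5, -0.125, 0.105]]
tray [[0.623, 0.156, 0.014], [0.622, 0.044, 0.014], [0.493, 0.046, 0.014], [0.493, 0.154, 0.014]]
timer [[0.354, 0.198, 0.018]]
ub [[0.654, 0.12, 0.075]]
flask [[0.624, -0.055, 0.02]]
marker [[0.364, 0.019, 0.016]]
```

View pics/crop.png

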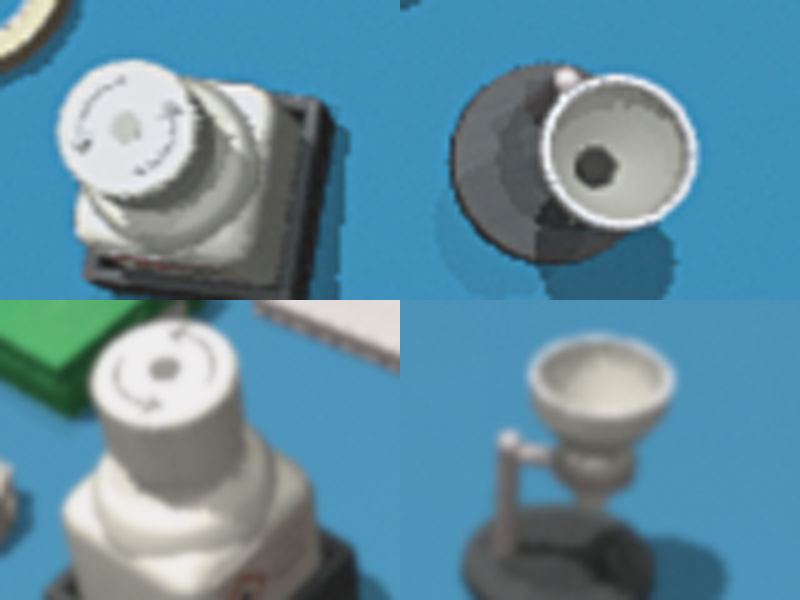

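The enlarged crops put the cap top centre at top px (204.9,225.4) and scene px (210.6,301.9). The funnel mouth is at top px (443.4,249.9) and scene px (359.9,184). The post is up-left of the funnel in the top view.

```bash
cat >> h.py <<'E'
def tri(a,p,b,q):
    (o1,d1),(o2,d2)=ray(a,[p]),ray(b,[q]); d1=d1[0];d2=d2[0]
    s=np.linalg.lstsq(np.c_[d1,-d2],o2-o1,rcond=None)[0]
    return (o1+s[0]*d1+o2+s[1]*d2)/2, np.linalg.norm(o1+s[0]*d1-o2-s[1]*d2)
def go(x,y,z,yaw=None):
    "delta in tool axes from measured pose"
    from scipy.spatial.transform import Rotation as R
    o=env.get_obs(); r=R.from_euler("xyz",o["tool_rot"],degrees=True)
    print("delta",r.inv().apply(np.array([x,y,z])-o["tool_pos"]).round(4),"turn",None if yaw is None else (o["tool_rot"][2]-yaw+180)%360-180,"tool",o["tool_pos"].round(4),o["tool_rot"].round(1),"q7",o["qpos"][6].round(1),"t",o["time_s"])
E
python3 - <<'E'
from h import *
t=env.read_camera("top");s=env.read_camera("scene")
for p,q,z in (((204.9,225.4),(210.6,301.9),.148),((443.4,249.9),(359.9,184),.105)):
    print(tri(t,p,s,q),plane(t,[p],z),plane(s,[q],z))
print("post",plane(t,[(400+(565-400)/5,220+77/5)],.07), "foot",plane(t,[(400+(552-400)/5,220+163/5)],.003))
go(.5,-.2,.26,45); go(.533,.308,.24,70)
E
```

```text
(array([0.53806255, 0.3072699 , 0.14879877]), np.float64(2.941865971509528e-06)) [[0.53824399 0.30749904 0.148     ]] [[0.53860348 0.30671663 0.148     ]]
(array([ 0.49983389, -0.1254438 ,  0.10607081]), np.float64(0.0005207812902593957)) [[ 0.50026313 -0.12563335  0.105     ]] [[ 0.50017597 -0.12700347  0.105     ]]
post [[ 0.53469434 -0.11555174  0.07      ]] foot [[ 0.51178559 -0.12389631  0.003     ]]
delta [ 0.4183 -0.3106 -0.0207] turn -27.766509774858463 tool [ 0.1925 -0.6206  0.239 ] [-179.9    0.    17.2] q7 -3.3 t 0.25
delta [ 6.003e-01 -7.860e-01 -3.000e-04] turn -52.76650977485846 tool [ 0.1925 -0.6206  0.239 ] [-179.9    0.    17.2] q7 -3.3 t 0.25
```

The rows are not in the units I measure in: shifts go in shares of 0.75 m and turns go in shares of 360 degrees. I convert before sending: 0.418 m / 0.75 = 0.5573, -0.31 m / 0.75 = -0.4133, -28 degrees / 360 = -0.0778.

```bash
echo '[[0.5573,-0.4133,-0.0267,-0.0778,0.087],[0.5573,-0.4133,-0.0267,-0.0778,0.087],[0.5573,-0.4133,-0.0267,-0.0778,0.087],[0.5573,-0.4133,-0.0267,-0.0778,0.087],[0.5573,-0.4133,-0.0267,-0.0778,0.087],[0.5573,-0.4133,-0.0267,-0.0778,0.087],[0.5573,-0.4133,-0.0267,-0.0778,0.087],[0.5573,-0.4133,-0.0267,-0.0778,0.087]]' | python3 steer.py 60; python3 -c "
from h import *
go(.5384,.3071,.20,70)"
```

```text
time_s: 0.92
tool_pos: [0.3901, -0.3502, 0.2526]
tool_rot: [180.0, 0.0, 45.2]
force: [0.4, -0.3, -0.2]
grip_width: 0.0867
grasp_force: 0.0
delta [ 0.5711 -0.3577  0.0522] turn -24.77663519813032 tool [ 0.3901 -0.3502  0.2526] [180.    0.   45.2] q7 -6.8 t 0.9167
```

Converted, 0.57 m / 0.75 = 0.76, -0.355 m / 0.75 = -0.4733, -25 degrees / 360 = -0.0694.

```bash
echo '[[0.76,-0.4733,0.0667,-0.0694,0.087],[0.76,-0.4733,0.0667,-0.0694,0.087],[0.76,-0.4733,0.0667,-0.0694,0.087],[0.76,-0.4733,0.0667,-0.0694,0.087],[0.76,-0.4733,0.0667,-0.0694,0.087],[0.76,-0.4733,0.0667,-0.0694,0.087],[0.76,-0.4733,0.0667,-0.0694,0.087],[0.76,-0.4733,0.0667,-0.0694,0.087]]' | python3 steer.py ; python3 -c "
from h import *
go(.5384,.3071,.20,70)"
```

```text
time_s: 1.58
tool_pos: [0.4632, -0.026, 0.2277]
tool_rot: [179.9, 0.0, 70.2]
force: [0.4, -0.6, 0.8]
grip_width: 0.0872
grasp_force: 0.0
delta [ 0.3389 -0.042   0.0274] turn 0.22246279323394447 tool [ 0.4632 -0.026   0.2277] [179.9   0.   70.2] q7 -17.4 t 1.5833
```

Converted, 0.28 m / 0.75 = 0.3733, -0.18 m / 0.75 = -0.24.

```bash
echo '[[0.3733,-0.24,0.0333,0,0.087],[0.3733,-0.24,0.0333,0,0.087],[0.3733,-0.24,0.0333,0,0.087],[0.3733,-0.24,0.0333,0,0.087],[0.3733,-0.24,0.0333,0,0.087],[0.3733,-0.24,0.0333,0,0.087],[0.3733,-0.24,0.0333,0,0.087],[0.3733,-0.24,0.0333,0,0.087]]' | python3 steer.py ; python3 -c "
from h import *
go(.5384,.3071,.20,70)"
```

```text
time_s: 2.25
tool_pos: [0.388, 0.2975, 0.203]
tool_rot: [179.8, 0.0, 70.2]
force: [0.7, -0.3, -0.1]
grip_width: 0.0871
grasp_force: 0.0
delta [0.06   0.1382 0.0034] turn 0.18210429590720878 tool [0.388  0.2975 0.203 ] [179.8   0.   70.2] q7 -63.0 t 2.25
```

Converted, 0.138 m / 0.75 = 0.184, 0.06 m / 0.75 = 0.08.

```bash
echo '[[0.08,0.184,0.004,0,0.087],[0.08,0.184,0.004,0,0.087],[0.08,0.184,0.004,0,0.087],[0.08,0.184,0.004,0,0.087],[0.08,0.184,0.004,0,0.087],[0.08,0.184,0.004,0,0.087],[0.08,0.184,0.004,0,0.087]]' | python3 steer.py
python3 - <<'E'
from h import *
go(.5384,.3071,.135,70)
c=env.read_camera("wrist"); im=c["color"].copy()
for a in np.linspace(0,2*np.pi,24,0):
    p=proj(c,[.5384+.025*np.cos(a),.3071+.025*np.sin(a),.148])[0]; cv2.circle(im,tuple(p.round().astype(int).tolist()),1,(0,0,255),-1)
cv2.imwrite("pics/w1.png",im)
E
```

```text
time_s: 2.83
tool_pos: [0.5375, 0.3063, 0.1994]
tool_rot: [-179.9, 0.0, 70.3]
force: [-0.7, 0.9, 0.2]
grip_width: 0.0869
grasp_force: 0.0
delta [0.001  0.0007 0.0644] turn 0.30389063465270283 tool [0.5375 0.3063 0.1994] [-179.9    0.    70.3] q7 -68.0 t 2.8333
```

View pics/w1.png

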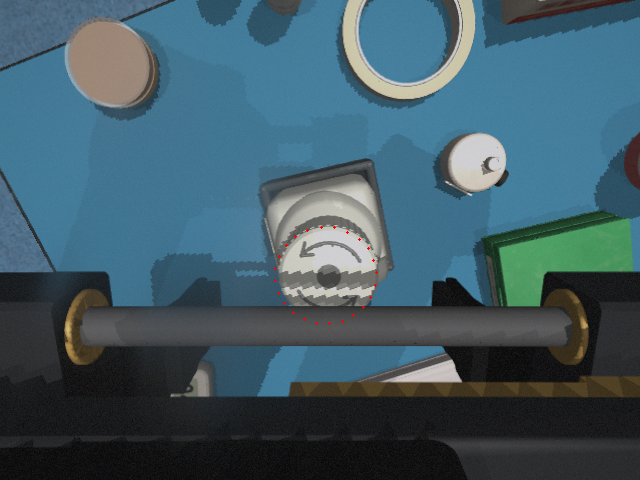

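In the wrist picture the fitted circle lies on the cap top (centre about (327,276)), so the estimate is good. I'll descend and grip.

Converted, 0.064 m / 0.75 = 0.0853, 0.04 m / 0.75 = 0.0533.

```bash
echo '[[0.0013,0.0013,0.0533,0,0.087],[0.0013,0.0013,0.0853,0,0.087],[0.0013,0.0013,0.0853,0,0.087],[0.0013,0.0013,0.0853,0,0.04],[0.0013,0.0013,0.0853,0,0.04],[0.0013,0.0013,0.0853,0,0.04],[0.0013,0.0013,0.0853,0,0.04],[0.0013,0.0013,0.0853,0,0.04]]' | python3 steer.py 60; python3 -c "
from h import *
go(.5384,.3071,.135,70)"
```

```text
time_s: 3.55
tool_pos: [0.5406, 0.3068, 0.137]
tool_rot: [179.9, -0.1, 70.2]
force: [0.5, 0.1, 0.5]
grip_width: 0.0619
grasp_force: 0.0
delta [-0.0004 -0.0022  0.002 ] turn 0.23356832601709243 tool [0.5406 0.3068 0.137 ] [ 1.799e+02 -1.000e-01  7.020e+01] q7 -70.0 t 3.55
```

Converted, -0.002 m / 0.75 = -0.0027.

```bash
echo '[[0,-0.0027,0,0,0.04],[0,-0.0027,0,0,0.04],[0,-0.0027,0,0,0.04],[0,-0.0027,0,0,0.04],[0,-0.0027,0,0,0.04],[0,-0.0027,0,0,0.04]]' | python3 steer.py 60; python3 -c "
from h import *
go(.5384,.3071,.135,70)"
```

```text
time_s: 4.05
tool_pos: [0.5386, 0.3071, 0.1359]
tool_rot: [180.0, -0.0, 70.2]
force: [1.5, 0.2, 1.5]
grip_width: 0.049
grasp_force: 60.0
delta [-0.0001 -0.0002  0.0009] turn 0.22553661702448835 tool [0.5386 0.3071 0.1359] [180.   -0.   70.2] q7 -70.1 t 4.05
```

```bash
echo '[[0,0,0.004,0,0.04],[0,0,0.008,0,0.04],[0,0,0.0093,0,0.04],[0,0,0.0093,0,0.04],[0,0,0.0093,0,0.04]]' | python3 steer.py 60; python3 -c "
from h import *
go(.5384,.3071,.135,70)"
```

```text
time_s: 4.47
tool_pos: [0.5387, 0.3073, 0.1303]
tool_rot: [179.9, -0.0, 70.2]
force: [-1.2, -2.1, 10.5]
grip_width: 0.0486
grasp_force: 60.0
delta [-0.0003 -0.0002 -0.0047] turn 0.2289501244555936 tool [0.5387 0.3073 0.1303] [179.9  -0.   70.2] q7 -70.4 t 4.4667
```

Converted, 0.0025 m / 0.75 = 0.0033, -32 degrees / 360 = -0.0889.

```bash
echo '[[0,0,0.0033,0,0.04],[0,0,0.0033,-0.0083,0.04],[0,0,0.0033,-0.0194,0.04],[0,0,0.0033,-0.0333,0.04],[0,0,0.0033,-0.0472,0.04],[0,0,0.0033,-0.0611,0.04],[0,0,0.0033,-0.075,0.04],[0,0,0.0033,-0.0889,0.04]]' | python3 steer.py 60; python3 -c "
from h import *
go(.5384,.3071,.135,70);print(env.get_obs()['wrist_torque'])"
```

```text
time_s: 5.13
tool_pos: [0.5387, 0.3083, 0.1285]
tool_rot: [179.9, -0.1, 102.5]
force: [-1.5, -0.6, 13.4]
grip_width: 0.0489
grasp_force: 60.0
delta [-0.0011 -0.0005 -0.0066] turn 32.46878432192341 tool [0.5387 0.3083 0.1285] [ 1.799e+02 -1.000e-01  1.025e+02] q7 -41.3 t 5.1333
[-0.17635473  0.20072108 -0.17183788]
```

Converted, 0.0008 m / 0.75 = 0.0011, -43 degrees / 360 = -0.1194.

```bash
echo '[[0,0,0.0011,-0.0139,0.04],[0,0,0.0011,-0.0306,0.04],[0,0,0.0011,-0.0472,0.04],[0,0,0.0011,-0.0639,0.04],[0,0,0.0011,-0.0778,0.04],[0,0,0.0011,-0.0917,0.04],[0,0,0.0011,-0.1056,0.04],[0,0,0.0011,-0.1194,0.04]]' | python3 steer.py 60; python3 -c "
from h import *
go(.5384,.3071,.135,70);print(env.get_obs()['wrist_torque'])"
```

```text
time_s: 5.8
tool_pos: [0.5382, 0.308, 0.1276]
tool_rot: [179.9, 0.0, 145.5]
force: [-2.1, -2.2, 14.6]
grip_width: 0.0492
grasp_force: 60.0
delta [-0.0007 -0.0007 -0.0074] turn 75.46844226562561 tool [0.5382 0.308  0.1276] [179.9   0.  145.5] q7 -2.8 t 5.8
[-0.42285792  0.3884565  -0.18105636]
```

Converted, -18 degrees / 360 = -0.05.

```bash
echo '[[0,0,0,-0.0111,0.04],[0,0,0,-0.0222,0.04],[0,0,0,-0.0333,0.04],[0,0,0,-0.0444,0.04],[0,0,0,-0.05,0.04],[0,0,0,-0.05,0.04]]' | python3 steer.py 60; python3 -c "
from h import *
go(.5384,.3071,.135,70);print(env.get_obs()['wrist_torque'])"
```

```text
time_s: 6.3
tool_pos: [0.5381, 0.3074, 0.1273]
tool_rot: [180.0, 0.0, 163.3]
force: [-2.1, -3.1, 14.2]
grip_width: 0.0492
grasp_force: 60.0
delta [-0.0004 -0.0002 -0.0077] turn 93.32708857673424 tool [0.5381 0.3074 0.1273] [180.    0.  163.3] q7 13.4 t 6.3
[-0.6448082   0.32153863 -0.12104961]
```

Converted, -0.056 m / 0.75 = -0.0747, -0.046 m / 0.75 = -0.0613.

```bash
echo '[[0,0,-0.008,0,0.04],[0,0,-0.016,0,0.04],[0,0,-0.024,0,0.04],[0,0,-0.0347,0,0.04],[0,0,-0.048,0,0.04],[0,0,-0.0613,0,0.04],[0,0,-0.0747,0,0.04],[0,0,-0.0747,0,0.04]]' | python3 steer.py 60
python3 - <<'E'
from h import *
go(.55,.1,.10,180)
c=env.read_camera("scene"); cv2.imwrite("pics/s2.png",cv2.resize(c["color"][230:400,100:320],None,fx=2.5,fy=2.5))
t=env.read_camera("top")
E
```

```text
time_s: 6.97
tool_pos: [0.5388, 0.308, 0.1839]
tool_rot: [179.9, 0.1, 163.2]
force: [0.6, 0.6, -0.6]
grip_width: 0.049
grasp_force: 60.0
delta [-0.0705 -0.1962  0.0836] turn -16.764501714941616 tool [0.5388 0.308  0.1839] [1.799e+02 1.000e-01 1.632e+02] q7 15.7 t 6.9667
```

View pics/s2.png

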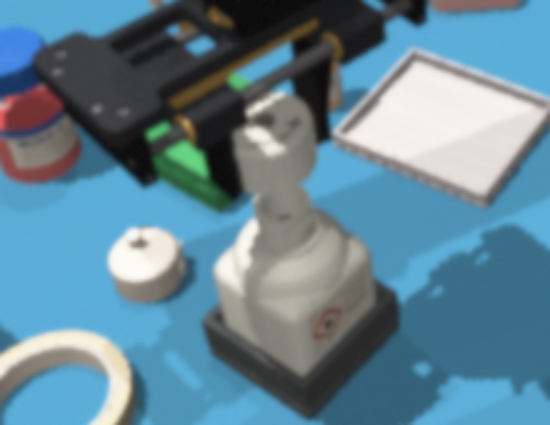

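The cap is free and about 40 mm clear of the neck. I'll carry it to the tray.

Converted, -0.196 m / 0.75 = -0.2613, -0.078 m / 0.75 = -0.104, -17 degrees / 360 = -0.0472.

```bash
echo '[[-0.0133,-0.0533,0,-0.0139,0.04],[-0.104,-0.2613,0.04,-0.0472,0.04],[-0.104,-0.2613,0.0933,-0.0472,0.04],[-0.104,-0.2613,0.0933,-0.0472,0.04],[-0.104,-0.2613,0.0933,-0.0472,0.04],[-0.104,-0.2613,0.0933,-0.0472,0.04],[-0.104,-0.2613,0.0933,-0.0472,0.04],[-0.104,-0.2613,0.0933,-0.0472,0.04]]' | python3 steer.py 60; python3 -c "
from h import *
go(.558,.1,.06,180)"
```

```text
time_s: 7.73
tool_pos: [0.5559, 0.0949, 0.1101]
tool_rot: [180.0, -0.1, -180.0]
force: [-0.2, 0.8, 0.1]
grip_width: 0.0485
grasp_force: 60.0
delta [-0.0022  0.0051  0.05  ] turn 0.03197044962161044 tool [0.5559 0.0949 0.1101] [ 1.8e+02 -1.0e-01 -1.8e+02] q7 50.2 t 7.7333
```

Converted, 0.08 m / 0.75 = 0.1067, 0.03 m / 0.75 = 0.04.

```bash
echo '[[-0.0027,0.0067,0.04,0,0.04],[-0.0027,0.0067,0.08,0,0.04],[-0.0027,0.0067,0.1067,0,0.04],[-0.0027,0.0067,0.1067,0,0.04],[-0.0027,0.0067,0.1067,0,0.04]]' | python3 steer.py 60; python3 -c "
from h import *
go(.558,.1,.0225,180)"
```

```text
time_s: 8.15
tool_pos: [0.5576, 0.1038, 0.0315]
tool_rot: [179.9, -0.1, -179.6]
force: [0.8, 0.8, 0.1]
grip_width: 0.0489
grasp_force: 60.0
delta [-0.0004 -0.0038  0.009 ] turn 0.39691518098550205 tool [0.5576 0.1038 0.0315] [ 1.799e+02 -1.000e-01 -1.796e+02] q7 46.4 t 8.15
```

Converted, 0.008 m / 0.75 = 0.0107, 0.006 m / 0.75 = 0.008.

```bash
echo '[[0,-0.0053,0.004,0,0.04],[0,-0.0053,0.008,0,0.04],[0,-0.0053,0.0107,0,0.04],[0,-0.0053,0.0107,0,0.04],[0,-0.0053,0.0107,0,0.04]]' | python3 steer.py 60; python3 -c "
from h import *
go(.558,.1,.022,180)"
```

```text
time_s: 8.57
tool_pos: [0.5586, 0.0978, 0.0238]
tool_rot: [-180.0, 0.0, -179.8]
force: [1.1, -0.5, -0.3]
grip_width: 0.0489
grasp_force: 60.0
delta [0.0006 0.0022 0.0018] turn 0.2205054865224838 tool [0.5586 0.0978 0.0238] [-180.     0.  -179.8] q7 46.4 t 8.5667
```

Converted, 0.002 m / 0.75 = 0.0027, 0.001 m / 0.75 = 0.0013.

```bash
echo '[[0,0.0013,0.0013,0,0.04],[0,0.0013,0.0027,0,0.04],[0,0.0013,0.0027,0,0.04],[0,0.0013,0.0027,0,0.04]]' | python3 steer.py 60; python3 -c "
from h import *
go(.558,.1,.022,180)"
```

```text
time_s: 8.9
tool_pos: [0.5587, 0.0989, 0.0221]
tool_rot: [-180.0, 0.0, -179.8]
force: [-2.0, -0.5, 5.6]
grip_width: 0.0489
grasp_force: 60.0
delta [0.0007 0.0011 0.0001] turn 0.23090044100024443 tool [0.5587 0.0989 0.0221] [-180.     0.  -179.8] q7 46.2 t 8.9
```

Contact at 5.6 N, so the cap is on the tray floor. I'll release it and lift.

Converted, -0.001 m / 0.75 = -0.0013.

```bash
echo '[[0,0.0013,-0.0013,0,0.06],[0,0.0013,-0.0013,0,0.06],[0,0.0013,-0.0013,0,0.06],[0,0.0013,-0.0013,0,0.06],[0,0.0013,-0.0013,0,0.06]]' | python3 steer.py 60; echo '[[0,0,-0.0267,0,0.06],[0,0,-0.0667,0,0.06],[0,0,-0.12,0,0.08],[0,0,-0.16,0,0.087],[0,0,-0.16,0,0.087],[0,0,-0.16,0,0.087]]' | python3 steer.py
python3 - <<'E'
from h import *
go(.5002,-.126,.19,196)
im=np.hstack([cv2.resize(env.read_camera("wrist")["color"],(400,300)),cv2.resize(env.read_camera("scene")["color"][200:350,200:400],(400,300))])
cv2.imwrite("pics/w3.png",im)
E
```

```text
time_s: 9.32
tool_pos: [0.5582, 0.0999, 0.0221]
tool_rot: [180.0, -0.0, -179.8]
force: [0.2, -0.5, 0.3]
grip_width: 0.0602
grasp_force: 0.0
time_s: 9.82
tool_pos: [0.5594, 0.1002, 0.144]
tool_rot: [-180.0, 0.2, -179.8]
force: [0.7, -0.3, -1.3]
grip_width: 0.079
grasp_force: 0.0
delta [ 0.0599 -0.2259 -0.0461] turn -15.780654347917675 tool [0.5594 0.1002 0.144 ] [-180.     0.2 -179.8] q7 52.4 t 9.8167
```

View pics/w3.png

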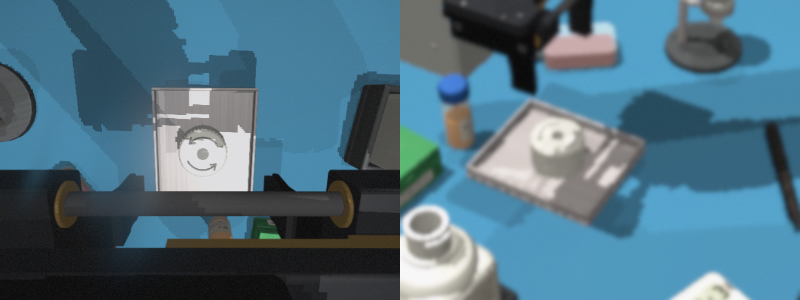

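The cap lies flat in the tray, at about (555,138) in the right half. Next is the funnel.

Converted, -0.226 m / 0.75 = -0.3013, 0.06 m / 0.75 = 0.08, -10 degrees / 360 = -0.0278.

```bash
echo '[[0.08,-0.3013,-0.0613,-0.0278,0.087],[0.08,-0.3013,-0.0613,-0.0278,0.087],[0.08,-0.3013,-0.0613,-0.0278,0.087],[0.08,-0.3013,-0.0613,-0.0278,0.087],[0.08,-0.3013,-0.0613,-0.0278,0.087],[0.08,-0.3013,-0.0613,-0.0278,0.087],[0.08,-0.3013,-0.0613,-0.0278,0.087],[0.08,-0.3013,-0.0613,-0.0278,0.087]]' | python3 steer.py 20
python3 - <<'E'
from h import *
go(.5002,-.126,.096,190)
t=env.read_camera("wrist");im=t["color"].copy()
for a in np.linspace(0,2*np.pi,24,0):
    p=proj(t,[.5002+.0283*np.cos(a),-.126+.0283*np.sin(a),.105])[0]; cv2.circle(im,tuple(p.round().astype(int).tolist()),1,(0,0,255),-1)
cv2.imwrite("pics/w4.png",im)
E
```

```text
time_s: 10.58
tool_pos: [0.4978, -0.1298, 0.1871]
tool_rot: [180.0, -0.1, -170.2]
force: [-0.5, 1.3, -0.6]
grip_width: 0.087
grasp_force: 0.0
delta [-0.0032  0.0033  0.0911] turn -0.16468265551804961 tool [ 0.4978 -0.1298  0.1871] [ 1.800e+02 -1.000e-01 -1.702e+02] q7 97.1 t 10.5833
```

View pics/w4.png

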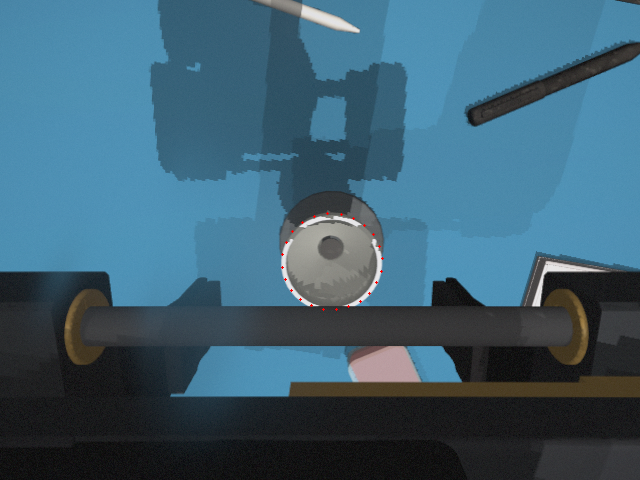

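The fitted circle lies on the funnel rim, centre about (332,261). I'll descend.

```bash
echo '[[-0.0027,0.004,0.04,0,0.087],[-0.0027,0.004,0.08,0,0.087],[-0.0027,0.004,0.12,0,0.087],[-0.0027,0.004,0.12,0,0.087],[-0.0027,0.004,0.12,0,0.087]]' | python3 steer.py 20; python3 -c "
from h import *
go(.5002,-.126,.096,190)"
```

```text
time_s: 11.05
tool_pos: [0.4996, -0.1204, 0.097]
tool_rot: [179.8, -0.2, -169.5]
force: [0.1, 0.6, 0.3]
grip_width: 0.0869
grasp_force: 0.0
delta [ 0.0004 -0.0056  0.001 ] turn 0.47532334974846435 tool [ 0.4996 -0.1204  0.097 ] [ 179.8   -0.2 -169.5] q7 91.3 t 11.05
```

Converted, -0.003 m / 0.75 = -0.004.

```bash
echo '[[0,-0.004,0,0,0.087],[0,-0.004,0,0,0.087],[0,-0.004,0,0,0.087],[0,-0.004,0,0,0.087]]' | python3 steer.py 20; python3 -c "
from h import *
go(.5002,-.126,.096,190)"
```

```text
time_s: 11.38
tool_pos: [0.502, -0.1263, 0.0995]
tool_rot: [-179.9, 0.1, -169.8]
force: [0.3, -0.7, 0.8]
grip_width: 0.0872
grasp_force: 0.0
delta [0.0018 0.0006 0.0035] turn 0.2150321726431912 tool [ 0.502  -0.1263  0.0995] [-1.799e+02  1.000e-01 -1.698e+02] q7 91.5 t 11.3833
```

Centred. I'll lower it slightly and close gently.

Converted, 0.002 m / 0.75 = 0.0027, 0.001 m / 0.75 = 0.0013.

```bash
echo '[[0.0013,0,0.0027,0,0.087],[0.0013,0,0.0027,0,0.087],[0.0013,0,0.0027,0,0.05],[0.0013,0,0.0027,0,0.05],[0.0013,0,0.0027,0,0.05],[0.0013,0,0.0027,0,0.05],[0.0013,0,0.0027,0,0.05],[0.0013,0,0.0027,0,0.05]]' | python3 steer.py 20; python3 -c "
from h import *
go(.5002,-.126,.096,190)"
```

```text
time_s: 12.05
tool_pos: [0.5003, -0.1262, 0.0964]
tool_rot: [-180.0, 0.0, -169.8]
force: [0.1, 0.9, 0.7]
grip_width: 0.0565
grasp_force: 20.0
delta [0.0001 0.0002 0.0004] turn 0.2357491794194857 tool [ 0.5003 -0.1262  0.0964] [-180.     0.  -169.8] q7 91.5 t 12.05
```

Converted, -0.13 m / 0.75 = -0.1733, -0.09 m / 0.75 = -0.12.

```bash
echo '[[0,0,-0.0267,0,0.05],[0,0,-0.0667,0,0.05],[0,0,-0.12,0,0.05],[0,0,-0.1733,0,0.05],[0,0,-0.1733,0,0.05],[0,0,-0.1733,0,0.05]]' | python3 steer.py 25; python3 -c "
from h import *
go(.5384,.3071,.225,190)"
```

```text
time_s: 12.55
tool_pos: [0.5016, -0.1265, 0.2284]
tool_rot: [-179.8, 0.2, -169.8]
force: [-1.6, -1.1, -1.2]
grip_width: 0.0565
grasp_force: 25.0
delta [-0.113   0.4203  0.0021] turn 0.20448911842800044 tool [ 0.5016 -0.1265  0.2284] [-179.8    0.2 -169.8] q7 101.0 t 12.55
```

Converted, 0.42 m / 0.75 = 0.56, -0.113 m / 0.75 = -0.1507.

```bash
echo '[[-0.1507,0.56,0.0027,0,0.05],[-0.1507,0.56,0.0027,0,0.05],[-0.1507,0.56,0.0027,0,0.05],[-0.1507,0.56,0.0027,0,0.05],[-0.1507,0.56,0.0027,0,0.05],[-0.1507,0.56,0.0027,0,0.05],[-0.1507,0.56,0.0027,0,0.05],[-0.1507,0.56,0.0027,0,0.05]]' | python3 steer.py; python3 -c "
from h import *
go(.5384,.3071,.225,190)"
```

```text
time_s: 13.22
tool_pos: [0.5274, 0.2072, 0.2225]
tool_rot: [-179.9, -0.2, -169.8]
force: [0.2, -0.3, 0.6]
grip_width: 0.0562
grasp_force: 25.0
delta [-0.0286  0.0964 -0.0026] turn 0.2174650935477871 tool [0.5274 0.2072 0.2225] [-179.9   -0.2 -169.8] q7 59.8 t 13.2167
```

Converted, 0.093 m / 0.75 = 0.124, -0.028 m / 0.75 = -0.0373.

```bash
echo '[[-0.0373,0.124,-0.0027,0,0.05],[-0.0373,0.124,-0.0027,0,0.05],[-0.0373,0.124,-0.0027,0,0.05],[-0.0373,0.124,-0.0027,0,0.05],[-0.0373,0.124,-0.0027,0,0.05],[-0.0373,0.124,-0.0027,0,0.05]]' | python3 steer.py
python3 - <<'E'
from h import *
go(.5384,.3071,.225,190)
s=env.read_camera("scene");im=s["color"]
t=env.read_camera("top")["color"]
cv2.imwrite("pics/s5.png",np.hstack([cv2.resize(im[240:390,140:290],(400,400),interpolation=cv2.INTER_CUBIC),cv2.resize(t[180:280,160:260],(400,400),interpolation=cv2.INTER_CUBIC)]))
print(proj(s,[[.5384,.3071,.13]]))
E
```

```text
time_s: 13.72
tool_pos: [0.5392, 0.3009, 0.2251]
tool_rot: [-179.9, -0.1, -169.8]
force: [0.4, -0.3, -0.6]
grip_width: 0.0564
grasp_force: 25.0
delta [-0.0003  0.0062  0.0001] turn 0.18717482095428295 tool [0.5392 0.3009 0.2251] [-1.799e+02 -1.000e-01 -1.698e+02] q7 49.8 t 13.7167
[[212.1310212  310.79246384]]
```

View pics/s5.png

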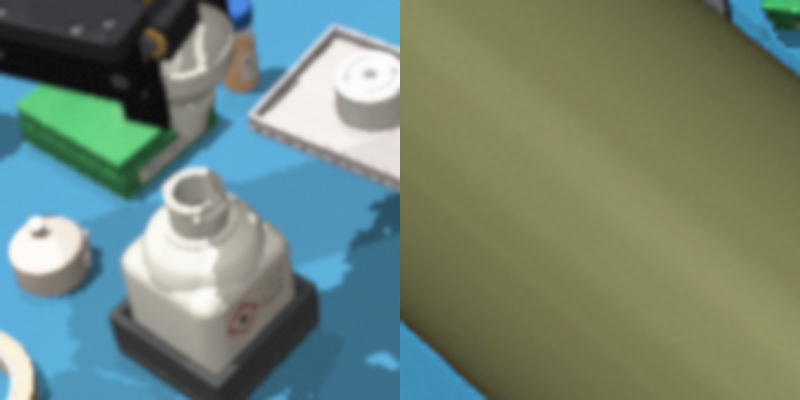

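The neck mouth shows at scene px (213.1,310.5), against a predicted (212.1,310.8), and the funnel is held upright. I'll centre it above the neck.

Converted, 0.034 m / 0.75 = 0.0453, 0.03 m / 0.75 = 0.04.

```bash
echo '[[0,0.0053,0.02,0,0.05],[0,0.008,0.04,0,0.05],[0,0.008,0.0453,0,0.05],[0,0.008,0.0453,0,0.05],[0,0.008,0.0453,0,0.05],[0,0.008,0.0453,0,0.05]]' | python3 steer.py; python3 -c "
from h import *
go(.5384,.3071,.1614,190)"
```

```text
time_s: 14.32
tool_pos: [0.5384, 0.3084, 0.193]
tool_rot: [180.0, 0.0, -169.8]
force: [0.5, 0.6, -1.3]
grip_width: 0.0566
grasp_force: 25.0
delta [ 0.0002 -0.0013  0.0316] turn 0.22985305038491788 tool [0.5384 0.3084 0.193 ] [ 180.     0.  -169.8] q7 48.3 t 14.3167
```

Converted, 0.03 m / 0.75 = 0.04, 0.027 m / 0.75 = 0.036.

```bash
echo '[[0,-0.0013,0.008,0,0.05],[0,-0.0013,0.016,0,0.05],[0,-0.0013,0.024,0,0.05],[0,-0.0013,0.0307,0,0.05],[0,-0.0013,0.036,0,0.05],[0,-0.0013,0.04,0,0.05],[0,-0.0013,0.04,0,0.05],[0,-0.0013,0.04,0,0.05]]' | python3 steer.py; python3 -c "
from h import *
go(.5384,.3071,.1614,190)"
```

```text
time_s: 14.98
tool_pos: [0.5383, 0.3074, 0.1626]
tool_rot: [-180.0, -0.0, -169.8]
force: [0.6, -0.2, -0.5]
grip_width: 0.056
grasp_force: 25.0
delta [ 0.     -0.0003  0.0012] turn 0.2421720854273417 tool [0.5383 0.3074 0.1626] [-180.    -0.  -169.8] q7 47.5 t 14.9833
```

Inserted without side force. I'll seat it and release.

Converted, 0.002 m / 0.75 = 0.0027, 0.001 m / 0.75 = 0.0013.

```bash
echo '[[0,0,0.0013,0,0.05],[0,0,0.0027,0,0.05],[0,0,0.0027,0,0.05],[0,0,0.0027,0,0.05]]' | python3 steer.py; python3 -c "
from h import *
go(.5384,.3071,.1614,190)"
```

```text
time_s: 15.32
tool_pos: [0.5387, 0.3076, 0.1613]
tool_rot: [180.0, 0.1, -169.8]
force: [-0.3, -0.6, 2.5]
grip_width: 0.0561
grasp_force: 25.0
delta [ 0.0004 -0.0004 -0.0001] turn 0.23004048143877753 tool [0.5387 0.3076 0.1613] [ 1.800e+02  1.000e-01 -1.698e+02] q7 47.4 t 15.3167
```

Converted, -0.16 m / 0.75 = -0.2133, -0.12 m / 0.75 = -0.16.

```bash
echo '[[0,0,0,0,0.08],[0,0,0,0,0.087],[0,0,0,0,0.087],[0,0,0,0,0.087],[0,0,0,0,0.087],[0,0,0,0,0.087]]' | python3 steer.py; echo '[[0,0,-0.04,0,0.087],[0,0,-0.08,0,0.087],[0,0,-0.12,0,0.087],[0,0,-0.12,0,0.087],[0,-0.16,-0.12,0,0.087],[0,-0.2133,-0.12,0,0.087],[0,-0.2133,-0.12,0,0.087],[0,-0.2133,-0.12,0,0.087]]' | python3 steer.py; echo '[[0,-0.16,0,0,0.087],[0,-0.16,0,0,0.087],[0,-0.16,0,0,0.087],[0,-0.16,0,0,0.087],[0,-0.16,0,0,0.087],[0,-0.16,0,0,0.087]]' | python3 steer.py
python3 - <<'E'
from h import *
s=env.read_camera("scene");im=s["color"].copy();t=env.read_camera("top")["color"]
cv2.imwrite("pics/s6.png",np.hstack([cv2.resize(im[240:390,140:340],(400,300),interpolation=cv2.INTER_CUBIC),cv2.resize(t[160:280,180:340],(400,300),interpolation=cv2.INTER_CUBIC)]))
a=np.linspace(0,2*np.pi,5)[:4]
print("funnel rim top expected, scene crop px:",((proj(s,[[.5384+.028*np.cos(b),.3071+.028*np.sin(b),.17] for b in a])-[140,240])*2).round(0).tolist(),((proj(s,[[.5384,.3071,.17]])-[140,240])*2).round(0))
E
```

```text
time_s: 15.82
tool_pos: [0.5383, 0.3073, 0.1606]
tool_rot: [-180.0, -0.0, -169.8]
force: [-0.4, 0.0, -0.3]
grip_width: 0.0842
grasp_force: 0.0
time_s: 16.48
tool_pos: [0.5673, 0.1468, 0.2503]
tool_rot: [-179.9, -0.0, -169.8]
force: [1.3, -0.4, -0.6]
grip_width: 0.0868
grasp_force: 0.0
time_s: 16.98
tool_pos: [0.5878, 0.0325, 0.2505]
tool_rot: [179.9, -0.0, -169.8]
force: [-0.5, 0.7, 1.0]
grip_width: 0.0873
grasp_force: 0.0
funnel rim top expected, scene crop px: [[105.0, 89.0], [111.0, 129.0], [170.0, 116.0], [162.0, 77.0]] [[137. 102.]]
```

View pics/s6.png

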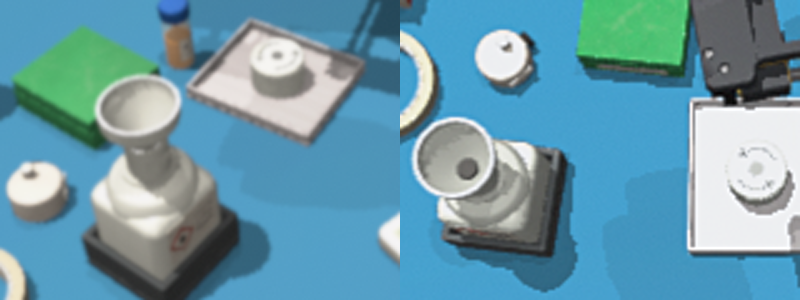

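The funnel stands upright and home in the neck, its rim centred at about (139,106) against an expected (137,102). The cap lies flat in the tray, and the robot is clear of both.

```bash
python3 -c "
from cell import env
print(env.sign_off())"
```

```text
the job is handed in; nothing more can be done
None
```

I handed the job in at about 17 s. The last pictures show the cap lying open side down in the drip tray and the funnel upright and fully home in the bottle's neck. Sign-off returned no verdict, so I can't confirm how it was judged.

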